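Fit the cell and snap the diffuser onto the cupboard light

TASK

The cupboard light on the cork mat is open for a new battery: lay the fresh cell in its bay with the red end at the red contact, then set the white diffuser cover straight over the light. Press the cover down at one end and the other, again if need be, until the snap hooks at both ends have clicked and it stays flush; press slowly and gently, for the thin light cracks if it is leaned on once the cover meets the stop. Leave the salt shaker, the egg timer and the tea light where they stand.

Things in the scene. Friction and masses are not known exactly. Their poses are not given: they have to be found in the camera images.
- light_mid (a point): Battery light lying open on the cork mat, loose, 0.3 to 0.5 kg: dark flange 56 x 158 x 6 mm, on it a pale board with yellow LEDs, 41 x 143 mm. This point is the centre of the board's face, 10 mm above the mat. y axis: along the length, towards the red contact; z up. Four white fins (x +-19, y +-50 mm, tops 26 mm above the mat) and four end posts (x +-15, y +-70, tops 31), tapered, fit inside the cover with 1.2 mm play a side.
- bay (a point): Where the cell's centre belongs: middle of the light, 18.4 mm above the mat, same axes. The bay is open above; its red contact (+y) and its dark one with the coil spring (-y) slope apart upwards (53 mm apart at the bottom, 65 mm at their tops, 24 mm above the mat) and centre the cell. Saddles 5.5 mm high at y = +-16 to 25 mm hold it sideways; the middle is clear for fingers.
- seat (a point): Where the middle of the cover's top face lies when the cover is pressed right down on the flange, 38 mm above the mat, axes as the light. Once both hooks have clicked and the hand is off, leaf springs lift the cover by 0.6 mm, up against the hooks. A hard stop: beyond it the force climbs by some 30 N per mm.
- cell_mid (a point): Fresh AA cell, 50 mm long, 16.8 mm thick to the fingers, lying on the worktop; this point is its centre, 8.4 mm up. Two thirds of it are red, the rest white. It lies along its y axis: red plus end at -y, white minus end at +y.
- cell_plus (a point): Middle of the cell's red plus end, 25 mm from its centre (its own -y).
- cover_mid (a point): White diffuser cover, a shell open below, 48 x 150 x 32 mm (x, y, z), 50 to 85 g, standing on the worktop; this point is its centre, 16 mm above its rim. Grasp it across the 48 mm at the ribs midway along its long sides. It fits either way round. In each end wall a bar, 8 to 15 mm above the rim, must ride over a hook; the hook's head then springs into the window above it.
- cover_top (a point): Middle of the cover's top face, 32 mm above its rim.
- press_a (a point): Round thumb mark on the cover's top, 60 mm from the middle at its +y end. Laid on the hooks, the cover's top is about 50 mm above the mat. Pressing one end: some 10 N over the hook's ramp (to 46 mm), leaf springs up to 10 N from 42 mm on, click at 38.5, stop at 38 mm. An end let go unclicked comes up again. While the other end is still high the tilt can keep an end from clicking: take both over their ramps first, or press again.
- press_b (a point): The same at the cover's -y end.
- hook_red (a joint): Springy snap hook at the red end of the light (y = +70 mm, top 33 mm above the mat): its bend in rad; 0 relaxed, about 0.1 to 0.15 while the cover's bar is on its head, 0 again once clicked over the bar. A cover merely laid on bends it less than 0.06.
- hook_dark (a joint): The same at the other end, y = -70 mm.
- light: The light as a whole, with hooks and leaf springs; origin in the middle of its underside, on the mat.
- cover: The cover as a whole; origin in the middle of its open rim.
- mat: Cork mat, 75 x 166 mm, fixed to the worktop; its top is 4 to 10 mm above the worktop (differs each time; origin 14 mm below its top). With the cover on, the light cracks if it is pressed onto the mat with more than 40 N, short peaks and its own 5 N of weight included.
- salt_shaker: Clear salt shaker, 44 mm across, 90 mm tall; origin under it. Leave it.
- egg_timer: Red and white egg timer, 56 mm across, 56 mm tall; origin under it. Leave it.
- tea_light: Tea light in a metal cup, 38 mm across, 15 mm tall; origin under it. Leave it.

How it is judged:
On the way, in this order (a step that is already met when the one before it is completed fails the run):
1. the cell lies in its bay, red end at the red contact (distance between cell_mid and bay below 0.005 m and y of cell_plus in the frame of bay above 0.018 m), for 0.2 s.
2. both hooks have clicked over the cover and it is down at both ends (z of each of press_a, press_b in the frame of seat below 0.002 m and horizontal distance between cover_top and seat below 0.004 m and value of joint each of hook_red, hook_dark below 0.05 rad), for 0.2 s.
At the end, for the whole second after the job is handed in: The cell lies in its bay (centre within 5 mm of its place, red end at the red contact); both ends of the cover are within 2 mm of right down and the cover is centred within 4 mm; both hooks have sprung back over its bars (bent less than 0.05 rad); the light lies flat and all is at rest (all of step 1 and all of step 2 and angle between light's own z axis and vertical below 0.03 rad and linear speed of each of cover, light below 0.02 m/s); the robot touches nothing.
It fails at once if with the cover on it, the light is pressed onto its mat with more than 40 N (contact force between light and mat above 40 N and distance between cover_top and seat below 0.03 m).
It fails at once if the tea light is pushed more than 15 mm (distance of tea_light from where it was at the start of the episode above 0.015 m).
It fails at once if the salt shaker is pushed more than 15 mm (distance of salt_shaker from where it was at the start of the episode above 0.015 m).
It fails at once if the egg timer is pushed more than 15 mm (distance of egg_timer from where it was at the start of the episode above 0.015 m).
It also fails if it takes over 72 s, if anything falls off the work surface, if the arm or the gripper's body presses on something with over 40 N, if the wrist force passes 120 N, or if a joint passes its speed limit or range.

ROBOT

A 6-joint arm with a two-finger parallel gripper is mounted at the origin on a cart in front of the work surface, level with it; the furniture and walls round the work are solid. World frame = base frame: x ahead of the robot, y to its left, z up, the work surface at z = 0. Lengths are in m, angles in rad, forces in N, time in s.
With the tool pointing down it reaches from about 0.275 to 0.75 m from the base axis. Payload 10.2 kg.
Tool frame: the origin (TCP) lies midway between the tips of the shut fingers; the grasp point (between the pads) lies 19 mm behind it (arm.pinch_z is the distance from the TCP to the grasp point, in m); z points along the fingers, y is the line along which they close (so a half turn about z gives the same grasp; the last joint's range is limited). The gripper opens to 85 mm and grips with 20 to 120 N. Pads are 22 mm wide; open, the fingers measure 114 mm over their backs; the gripper's body (76 mm by 85 mm) begins 54 mm behind the grasp point. The pads swing forward as they close: fully open they stand 13 mm farther back than shut.
Start: joints at [1.012, 0.313, 1.498, -0, 1.331, -0.223], TCP at [0.173, 0.496, 0.231] pointing down, gripper open.
Joint ranges: [-2.94, 2.94], [-0.97, 2.17], [0.19, 2.56], [-1.23, 4.37], [0.02, 3.11], [-2.88, 2.88]. Speed limits (rad/s): [2.39, 2.39, 3.01, 3.14, 3.14, 3.14].

INTERFACE

Orientations are given as a unit quaternion [w, x, y, z].
In Python, from plant import telemetry, grab_frame, finish_job, arm gives the robot as it stands.
- The arm moves only by the tool apply_moves, never from a script. Its argument "plan" is a list of rows, each a list of 7 numbers: the shift along the tool's x, y, z in units of 25 mm (1.0 is 25 mm), then the turn, a rotation vector about the tool's x, y, z in units of 5 degrees (1.0 is 5 degrees), then the opening, from -1 (shut) to 1 (fully open), so that 0 is half open. A call has exactly 8 rows; each row is the pose to reach, as a shift and turn from the pose commanded when the call began, along the tool's axes at that moment; what a row does not reach only later rows make up. A row lasts 1/10 s, in which the tool goes at most 50 mm and 8.59 degrees, less where a joint would pass 70% of its speed; a pose out of reach is approached as far as the arm can. A call with a gripper value outside its range is refused whole. The fingers move at their own pace and stop on an object; the grip force is fixed at half the most. Time passes only in rows, so rows that repeat a pose let the fingers close, or fill a call up. It gives the time, the measured TCP pose, the force, the opening and the grip force at its end, in the units of the state.
- telemetry.sense(): the state, without advancing time (a new reading comes with each control period).
- grab_frame(name): name is "side" or "top"; returns a dict with "img" (400x640x3 uint8, red, green, blue), "camera_matrix" (3x3 intrinsics, pixels), "k1" (the pictures are not rectified: a ray, as slopes to the right and down, at radius r is drawn at 1 + k1 r^2 times it, then the intrinsics apply), "view" (4x4, takes a point from world to camera coordinates). Camera axes: x right, y up, looking along -z (the intrinsics and any distortion apply to the point x, -y, -z); pixel columns grow to the right and rows downward; lengths in m; the calibration is good to about 2 mm. A picture is of the moment at which its call begins. There is no depth.
- finish_job(): hands the job in; it is judged then, once.
The state is a dict: "clock": time; "joint_positions": joint angles; "joint_velocities": joint speeds; "effort": joint torques, N m; "tcp_pos": TCP position; "orientation": TCP orientation; "contact_force": force on the tool from outside, world axes, zero at the start; "ft_torque": the same for the moment, N m; "finger_gap": opening from 0.0 (shut) to 1.0 (fully open); "gripper_force": force on a finger pad.
Only numpy, scipy, OpenCV 4.12 (cv2) and the standard library are available. Lean on these libraries where they do the work, as an engineer would, in place of code of your own. Each camera call takes 0.05 s, during which the arm holds its last target. There are 200 camera calls.

## Working session

There is one attempt and no reset: what is moved stays moved. The work goes in short steps, Python scripts to look and compute and a tool call to move; the robot and the scene stay as the last step left them, time stands still between calls to the robot, and variables do not carry over. Pictures are saved under pics/ and viewed, at most 13 in all, crops included, and the job is handed in when it is done.

Besides the shell and the picture viewer there is one more tool, called as name(argument=value, ...), one argument or row to a line, values as JSON. apply_moves: Moves the arm, as the interface text tells. Its arguments: {"type":"object","properties":{"plan":{"type":"array","items":{"type":"array","items":{"type":"number"}}}},"required":["plan"]}

```bash
ls; mkdir -p pics
python3 - <<'E'
from plant import telemetry, grab_frame, arm
import cv2
print(telemetry.sense()); print(arm, [a for a in dir(arm) if a[0]!='_'])
for n in("top","side"):
    f=grab_frame(n); cv2.imwrite(f"pics/{n}0.png",f["img"][:,:,::-1]); print(n,f["camera_matrix"],f["k1"],f["view"])
E
```

```text
pics
{'clock': 0.0, 'joint_positions': array([ 1.01160449e+00,  3.13444206e-01,  1.49842521e+00, -3.91462790e-06,
        1.33099209e+00, -2.23423843e-01]), 'joint_velocities': array([-0.00049632, -0.00039582,  0.00011565,  0.00037483, -0.00111693,
       -0.00094271]), 'effort': array([-2.37495202e-03, -4.12262893e+01, -2.59735715e+01, -3.71856750e-04,
        4.25237522e-03, -6.06643584e-05]), 'tcp_pos': array([0.1728723 , 0.49545615, 0.23074251]), 'orientation': array([-2.40212518e-04,  1.67095979e-01,  9.85940430e-01, -5.87198351e-04]), 'contact_force': array([-0.8270235 ,  0.38291569, -0.19949663]), 'ft_torque': array([0.00060712, 0.05399676, 0.00536523]), 'gripper_force': 0.0, 'finger_gap': 0.9998419738010457}
<Robot object at 0x7fc64035bb60> ['PlanningError', 'pinch_z']
top [[383.62649392   0.         319.93442867]
 [  0.         383.62649392 204.31535633]
 [  0.           0.           1.        ]] 1.0116282012109023e-05 [[-0.0283408  -0.9995878   0.0045868  -0.01030758]
 [ 0.99394057 -0.02769258  0.10637319 -0.50694439]
 [-0.10620232  0.00757371  0.9943157  -0.85952415]
 [ 0.          0.          0.          1.        ]]
side [[497.59950047   0.         321.4127194 ]
 [  0.         497.59950047 206.92785754]
 [  0.           0.           1.        ]] -0.14662704998751844 [[ 0.99084522 -0.13453158  0.01126916 -0.49885563]
 [ 0.0788934   0.64474987  0.76031141 -0.06103298]
 [-0.10955169 -0.75246187  0.64946098 -0.96600567]
 [ 0.          0.          0.          1.        ]]
```

View pics/top0.png

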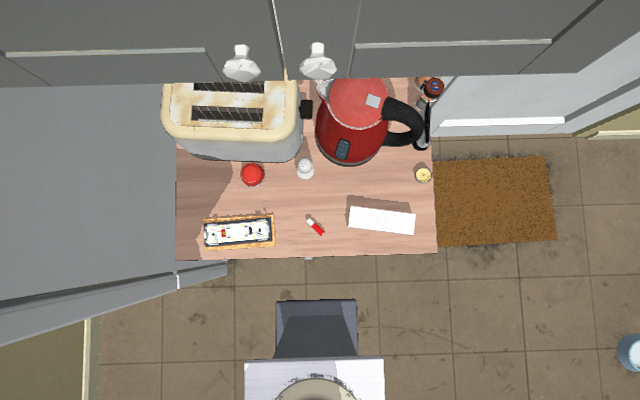

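View pics/side0.png

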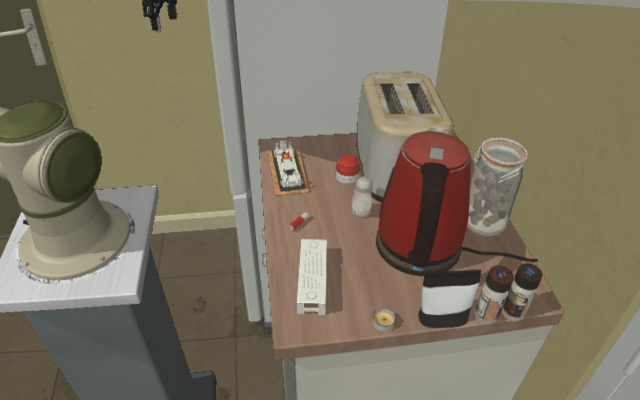

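The top view shows the light at about (238,232), the cell at (315,227) with its red end lower right, and the cover at (381,220). The salt shaker is at (305,168), the timer at (252,174) and the tea light at (423,175). Next I'll zoom in and measure.

```bash
cat > h.py <<'E'
import numpy as np, cv2
from plant import grab_frame, telemetry
def ray(f,uv):
    K=f["camera_matrix"]; p=np.array([[(uv[0]-K[0,2])/K[0,0],(uv[1]-K[1,2])/K[1,1]]])[0]
    q=p.copy()
    for _ in range(20): q=p/(1+f["k1"]*(q@q))
    V=f["view"]; R=V[:3,:3]; return -R.T@V[:3,3], R.T@np.array([q[0],-q[1],-1])
def onplane(f,uv,z):
    c,d=ray(f,uv); return c+d*(z-c[2])/d[2]
def proj(f,P):
    V=f["view"];K=f["camera_matrix"]; c=V[:3,:3]@np.asarray(P)+V[:3,3]; s=np.array([c[0],-c[1]])/-c[2]; s=s*(1+f["k1"]*(s@s))
    return K[:2,:2]@s+K[:2,2]
def tri(f,u,g,v):
    a,d=ray(f,u); b,e=ray(g,v); t=np.linalg.lstsq(np.c_[d,-e],b-a,rcond=None)[0]
    p,q=a+d*t[0],b+e*t[1]; return (p+q)/2,np.linalg.norm(p-q)
def crop(f,x0,y0,x1,y1,s,name):
    cv2.imwrite(name,cv2.resize(f["img"][y0:y1,x0:x1,::-1],None,fx=s,fy=s,interpolation=cv2.INTER_CUBIC))
E
python3 - <<'E'
from h import *
f=grab_frame("top");g=grab_frame("side")
a=cv2.resize(f["img"][200:260,195:295],None,fx=8,fy=8,interpolation=2)[:300*2]
cv2.imwrite("pics/t1.png",a[:480,:,::-1])
L=f["img"][205:255,195:280];
cv2.imwrite("pics/s1.png",cv2.resize(g["img"][130:320,250:400,::-1],None,fx=3,fy=3,interpolation=2))
for n,uv in dict(wleft=(176,258),wright=(437,252)).items(): print(n,onplane(f,uv,0))
for n,uv in dict(salt=(305,172),timer=(252,178),tea=(423,175)).items(): print(n,onplane(f,uv,0.015))
# masks
hsv=cv2.cvtColor(f["img"],cv2.COLOR_RGB2HSV)
def big(m,roi):
    x0,y0,x1,y1=roi; c,_=cv2.findContours(m[y0:y1,x0:x1].astype(np.uint8),0,2); c=max(c,key=cv2.contourArea); return c+np.array([[x0,y0]])
white=(hsv[...,1]<40)&(hsv[...,2]>200)
c=big(white,(335,190,430,245)); r=cv2.minAreaRect(c); print("cover",r)
P=np.array([onplane(f,p,0.032) for p in cv2.boxPoints(r)]); print(P, P.mean(0),[np.linalg.norm(P[i]-P[i-1]) for i in range(4)])
red=((hsv[...,0]<8)|(hsv[...,0]>172))&(hsv[...,1]>150)
c=big(red,(295,210,335,245)); print("red",cv2.minAreaRect(c))
c2=big(white,(295,210,320,245)); print("wh",cv2.minAreaRect(c2))
for q in(c,c2):
    m=cv2.moments(q); print(onplane(f,(m['m10']/m['m00'],m['m01']/m['m00']),0.0084))
orange=(hsv[...,0]>8)&(hsv[...,0]<22)&(hsv[...,1]>140)
m=orange[205:258,195:285]; pts=np.argwhere(m)[:,::-1]+[195,205]; r=cv2.minAreaRect(pts.astype(np.float32)); print("mat",r)
P=np.array([onplane(f,p,0.007) for p in cv2.boxPoints(r)]); print(P,P.mean(0),[np.linalg.norm(P[i]-P[i-1]) for i in range(4)])
E
```

```text
wleft [0.39229338 0.31592642 0.        ]
wright [ 0.38882416 -0.29702501  0.        ]
salt [0.58551077 0.00846942 0.015     ]
timer [0.57458718 0.13372633 0.015     ]
tea [ 0.57065174 -0.27026856  0.015     ]
cover ((381.66925048828125, 220.1461639404297), (66.11051177978516, 21.954147338867188), 7.125016689300537)
[[ 0.45221714 -0.08600286  0.032     ]
 [ 0.50205054 -0.09406209  0.032     ]
 [ 0.47894465 -0.24391592  0.032     ]
 [ 0.42932545 -0.23496018  0.032     ]] [ 0.46563444 -0.16473526  0.032     ] [np.float64(0.1507060554679134), np.float64(0.050480873316391596), np.float64(0.15162470737318037), np.float64(0.05042092653997773)]
red ((317.2500305175781, 228.75003051757812), (12.727922439575195, 4.949747085571289), 45.0)
wh ((309.2500305175781, 221.75003051757812), (5.656853675842285, 4.949747085571289), 45.0)
[ 0.4515244 -0.0170777  0.0084   ]
[0.46804543 0.00116951 0.0084    ]
mat ((223.0, 232.5), (3.0, 2.0), 90.0)
[[0.45212339 0.20650217 0.007     ]
 [0.4519915  0.20182241 0.007     ]
 [0.44497643 0.20183489 0.007     ]
 [0.44510837 0.20651077 0.007     ]] [0.44854992 0.20416756 0.007     ] [np.float64(0.007015019653721299), np.float64(0.004681615803423715), np.float64(0.007015083493169461), np.float64(0.004677740195026804)]
```

View pics/t1.png

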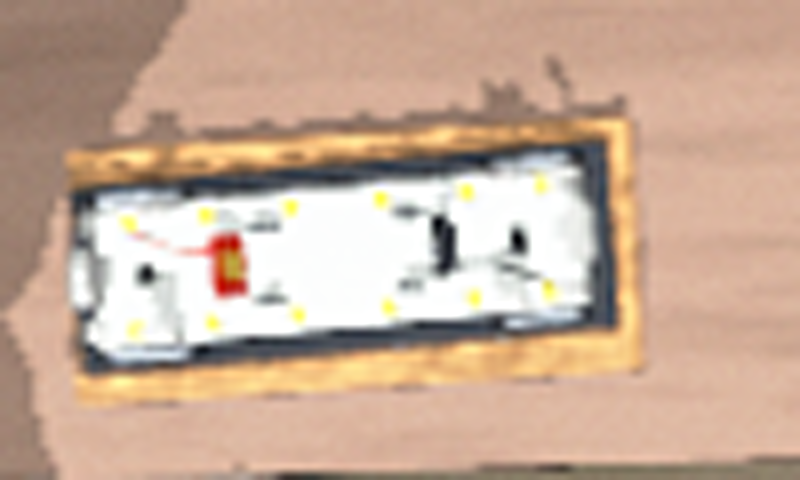

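View pics/s1.png

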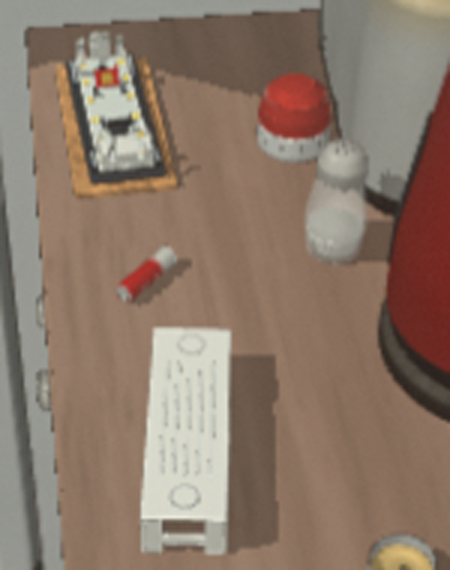

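In the crop, the light's red contact points left (world +y), and the LEDs form a symmetric 6x2 grid. The side crop shows the mat corners and the cover with its two thumb marks. Next I'll measure the light's pose and the mat's height.

Run:
```python
from h import *
f=grab_frame("top");g=grab_frame("side")
H=lambda f:cv2.cvtColor(f["img"],cv2.COLOR_RGB2HSV)
print("mat/wood top",H(f)[230,272],H(f)[216,240],H(f)[235,285],"side",H(g)[192,290],H(g)[205,290])
def quad(f,roi,thr,S=8):
    x0,y0,x1,y1=roi; im=cv2.resize(f["img"][y0:y1,x0:x1],None,fx=S,fy=S,interpolation=2); h=cv2.cvtColor(im,cv2.COLOR_RGB2HSV)
    m=((h[...,1]>thr)&(h[...,0]>8)&(h[...,0]<25)&(h[...,2]>130)).astype(np.uint8)
    m=cv2.morphologyEx(m,cv2.MORPH_OPEN,np.ones((7,7)))
    p=np.argwhere(m)[:,::-1].astype(np.float32); hull=cv2.convexHull(p)
    q=cv2.approxPolyN(hull,4)[0] if hasattr(cv2,'approxPolyN') else hull
    q=(q.astype(float)+.5)/S-.5+[x0,y0]; return q[np.argsort(np.arctan2(*(q-q.mean(0)).T[::-1]))]
qt=quad(f,(198,208,280,252),130); qs=quad(g,(264,140,315,200),125)
print(qt,qs)
# order top: TL(+x+y),TR(+x-y),BR(-x,-y),BL ; side: TL(-x+y) TR(+x,+y) BR(+x,-y) BL(-x,-y)
for i,j in((0,1),(1,2),(2,3),(3,0)):
    print(tri(f,qt[i],g,qs[j]))
P=[onplane(f,p,.007) for p in qt]; print([np.linalg.norm(P[i]-P[i-1]) for i in range(4)],np.mean(P,0))
led=np.array([(130,222),(207,215),(290,207),(380,200),(467,192),(541,184),(135,328),(212,322),(298,314),(390,306),(475,297),(549,289)])
uv=(led+.5)/8-.5+[195,200]; W=np.array([onplane(f,u,.017) for u in uv]); c=W.mean(0); d=(W[[0,1,2,6,7,8]].mean(0)-W[[3,4,5,9,10,11]].mean(0)); print("led",c,np.degrees(np.arctan2(d[1],d[0])))
fl=np.array([(75,190),(603,140),(615,325),(88,370)]);W=np.array([onplane(f,u,.013) for u in (fl+.5)/8-.5+[195,200]]); d=W[0]+W[3]-W[1]-W[2];print("flange",W.mean(0),np.degrees(np.arctan2(d[1],d[0])),[np.linalg.norm(W[i]-W[i-1]) for i in range(4)])
# cover check: corners in the side crop, scale 3, offset (250,130)
for n,s in dict(ms1=(190,344),ms2=(185,496)).items(): print(n, onplane(g,(np.array(s)+.5)/3-.5+[250,130],.032))
for s,t in zip([(155,328),(231,331),(219,522),(143,519)],[0]*4): print(onplane(g,(np.array(s)+.5)/3-.5+[250,130],.032))
# cell in side
h=H(g); red=((h[...,0]<8)|(h[...,0]>172))&(h[...,1]>130); red[:205]=0;red[235:]=0;red[:,:285]=0;red[:,315:]=0
p=np.argwhere(red)[:,::-1].mean(0); print("red side",p,onplane(g,p,.0084))
```

```text
mat/wood top [ 15 126 238] [ 13 110 174] [ 11  70 222] side [ 15 131 168] [ 13  80 147]
[[202.32319784 219.07052326]
 [269.4442749  214.58218336]
 [259.34476852 244.08337784]
 [222.93431854 234.52886391]] [[268.18889666 152.10300255]
 [298.80707932 151.27548409]
 [308.66189575 191.85412216]
 [274.69237614 195.18855286]]
(array([ 0.48257145,  0.25727822, -0.00842558]), np.float64(8.045984820722601e-05))
(array([ 0.48861231,  0.09685555, -0.00875811]), np.float64(0.0006026247897706579))
(array([ 0.41666719,  0.12577749, -0.0343066 ]), np.float64(0.0055875449238613085))
(array([0.42476614, 0.19650317, 0.03725668]), np.float64(0.03595560049867524))
[np.float64(0.06123753926080053), np.float64(0.15789620362302115), np.float64(0.07272479426764379), np.float64(0.08840297788572712)] [0.45799628 0.16782184 0.007     ]
led [0.4493351  0.16928111 0.017     ] 93.61919206371142
flange [0.44953768 0.16838786 0.013     ] 93.53833553122396 [np.float64(0.052455608945043725), np.float64(0.15433830474301102), np.float64(0.05400682051538865), np.float64(0.15298480153904012)]
ms1 [ 0.47282169 -0.10780841  0.032     ]
ms2 [ 0.45543311 -0.22630069  0.032     ]
[ 0.45296824 -0.09117289  0.032     ]
[ 0.49944074 -0.09960216  0.032     ]
[ 0.4716703  -0.24677116  0.032     ]
[ 0.43067874 -0.23955233  0.032     ]
red side [296.7195122  222.03658537] [ 0.45105493 -0.01740528  0.0084    ]
```

Run:
```python
from h import *
f=grab_frame("top");g=grab_frame("side")
t=(np.array([(630,118),(640,370),(78,403)])+.5)/8-.5+[195,200]
s=(np.array([(180,185),(75,194),(60,65)])+.5)/3-.5+[250,130]
for a,b in zip(t,s): print(tri(f,a,g,b))
P=[onplane(f,a,.007) for a in t]; print(np.linalg.norm(P[0]-P[1]),np.linalg.norm(P[1]-P[2]))
def fit(f,roi,thr,S=8):
    x0,y0,x1,y1=roi; im=cv2.GaussianBlur(cv2.resize(f["img"][y0:y1,x0:x1],None,fx=S,fy=S,interpolation=2),(0,0),3); h=cv2.cvtColor(im,cv2.COLOR_RGB2HSV)
    m=((h[...,1]>thr)&(h[...,0]>8)&(h[...,0]<25)).astype(np.uint8)
    n,l,st,_=cv2.connectedComponentsWithStats(m); k=1+np.argmax(st[1:,4]); p=np.argwhere(l==k)[:,::-1].astype(np.int32)
    q=cv2.approxPolyN(cv2.convexHull(p),4)[0]; return (q+.5)/S-.5+[x0,y0]
print(fit(f,(198,208,280,252),98)); print(fit(g,(264,140,315,200),105))
# red contact centroid in both (top ~24 mm above the mat)
H=lambda f:cv2.cvtColor(f["img"],cv2.COLOR_RGB2HSV)
def redc(f,roi):
    x0,y0,x1,y1=roi;h=H(f)[y0:y1,x0:x1]; m=((h[...,0]<8)|(h[...,0]>172))&(h[...,1]>150); return np.argwhere(m)[:,::-1].mean(0)+[x0,y0],m.sum()
print(redc(f,(218,225,230,240)),redc(g,(275,145,298,165)))
```

```text
(array([0.48892751, 0.08644753, 0.00086713]), np.float64(0.0008624128746150434))
(array([0.41355332, 0.08462326, 0.00145111]), np.float64(0.0011637334649161999))
(array([0.41020713, 0.24886591, 0.00300332]), np.float64(0.002033345835304798))
0.07387818175034797 0.16380887653889484
[[204.0625 250.3125]
 [202.5625 217.6875]
 [273.8125 213.6875]
 [275.0625 245.8125]]
[[274.4375 196.0625]
 [267.5625 151.4375]
 [298.8125 148.9375]
 [309.4375 192.6875]]
(array([222.81818182, 233.36363636]), np.int64(11)) (array([284.46666667, 155.        ]), np.int64(15))
```

apply_moves(
  plan=[
    [-0.5,-1.5,0,0,0,0,1],
    [-1,-3,0,0,0,0,1],
    [-1.5,-4.5,0,0,0,0,1],
    [-2,-6,0,0,0,0,1],
    [-2.5,-7.5,0,0,0,0,1],
    [-2.8,-8.2,0,0,0,0,1],
    [-2.8,-8.2,0,0,0,0,1],
    [-2.8,-8.2,0,0,0,0,1],
  ],
)

```text
clock: 1.2
tcp_pos: [0.1718, 0.2793, 0.2316]
orientation: [0.0, 0.168, 0.986, 0.0]
contact_force: [-1.1, 0.1, 0.1]
finger_gap: 1.001
gripper_force: 0.0
```

```bash
cat >> h.py <<'E'
def to(p,yang=None):
    s=telemetry.sense(); w,x,y,z=s["orientation"]
    from scipy.spatial.transform import Rotation as Ro
    R=Ro.from_quat([x,y,z,w]).as_matrix(); cur=np.degrees(np.arctan2(R[1,1],R[0,1]))
    d=R.T@(np.asarray(p)-s["tcp_pos"])/.025
    t=0 if yang is None else -((yang-cur+180)%360-180)/5
    print("shift",d.round(3),"turnz",round(t,3),"tcp",s["tcp_pos"].round(4),"yang",cur.round(2),"tilt",R[:2,2].round(4),"F",s["contact_force"].round(1),"gap",round(s["finger_gap"],3),"j6",s["joint_positions"][5].round(2))
E
python3 -c "
from h import *
to([.457,-.011,.10],138)"
```

```text
shift [-14.601  -7.194   5.264] turnz -13.459 tcp [0.1718 0.2793 0.2316] yang 70.71 tilt [0.0008 0.0008] F [-1.1  0.1  0.1] gap 1.001 j6 -0.58
```

apply_moves(
  plan=[
    [-1.7,-0.8,0.5,0,0,-1.6,1],
    [-3.4,-1.7,1,0,0,-3.2,1],
    [-5.1,-2.5,1.5,0,0,-4.8,1],
    [-6.8,-3.3,2,0,0,-6.4,1],
    [-8.5,-4.1,2.5,0,0,-8,0.5],
    [-10.2,-5,3,0,0,-9.6,0.2],
    [-11.9,-5.8,3.5,0,0,-11.2,0],
    [-13.6,-6.7,4,0,0,-12.8,0],
  ],
)

```text
clock: 2.0
tcp_pos: [0.3912, 0.0589, 0.1491]
orientation: [0.0, -0.308, 0.951, 0.0]
contact_force: [-0.3, 0.7, 0.7]
finger_gap: 0.499
gripper_force: 0.0
```

```bash
python3 -c "
from h import *
to([.457,-.011,.04],138)"
```

```text
shift [-0.494 -3.81   4.364] turnz -2.427 tcp [0.3912 0.0589 0.1491] yang 125.86 tilt [0.0002 0.0002] F [-0.3  0.7  0.7] gap 0.499 j6 -2.35
```

apply_moves(
  plan=[
    [0,-1,0.5,0,0,-0.5,0],
    [0,-2,1,0,0,-1,0],
    [0,-2,2,0,0,-1,0],
    [0,-2,2.5,0,0,-1,0],
    [0,-2,2.5,0,0,-1,0],
    [0,-2,2.5,0,0,-1,0],
    [0,-2,2.5,0,0,-1,0],
    [0,-2,2.5,0,0,-1,0],
  ],
)

```text
clock: 2.8
tcp_pos: [0.419, 0.0192, 0.0879]
orientation: [0.001, -0.346, 0.938, -0.0]
contact_force: [0.7, -0.1, 0.2]
finger_gap: 0.504
gripper_force: 0.0
```

```bash
python3 -c "
from h import *
to([.457,-.011,.04],138)
f=grab_frame('top');g=grab_frame('side')
a=cv2.resize(f['img'][195:250,285:345,::-1],None,fx=6,fy=6,interpolation=2)
b=cv2.resize(g['img'][185:240,270:330,::-1],None,fx=6,fy=6,interpolation=2)
cv2.imwrite('pics/c1.png',np.hstack([a,b]))
for P in ([.457,-.011,.0084],telemetry.sense()['tcp_pos']): print((proj(f,P)-[285,195])*6,(proj(g,P)-[270,185])*6+[360,0])
"
```

```text
shift [-0.369 -1.902  1.918] turnz -1.497 tcp [0.419  0.0192 0.0879] yang 130.52 tilt [ 0.0013 -0.0003] F [ 0.7 -0.1  0.2] gap 0.504 j6 -2.51
[178.33284768 187.67406686] [536.08283998 208.04186047]
[ 94.4437064  286.51999874] [405.78779016 -25.34835415]
```

View pics/c1.png

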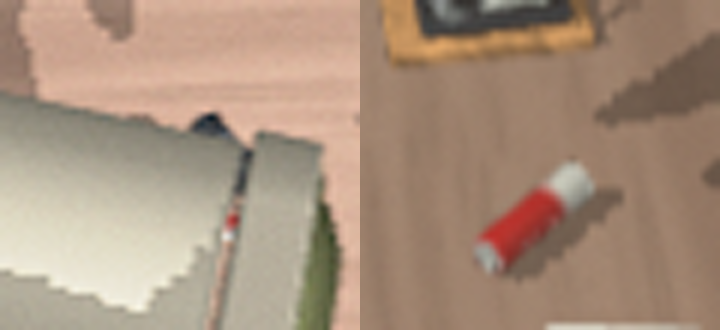

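The side crop shows the cell still in place, running from about (488,252) to (583,180) and matching the predicted centre (536,208). The arm hides it from above. I'll move over it.

apply_moves(
  plan=[
    [-0.2,-0.95,0.5,0,0,-0.7,0],
    [-0.37,-1.9,1.5,0,0,-1.5,0],
    [-0.37,-1.9,1.9,0,0,-1.5,0],
    [-0.37,-1.9,1.9,0,0,-1.5,0],
    [-0.37,-1.9,2.6,0,0,-1.5,0],
    [-0.37,-1.9,3.0,0,0,-1.5,0],
    [-0.37,-1.9,3.3,0,0,-1.5,0],
    [-0.37,-1.9,3.3,0,0,-1.5,0],
  ],
)

```text
clock: 3.7
tcp_pos: [0.456, -0.0108, 0.0045]
orientation: [-0.0, -0.407, 0.914, 0.0]
contact_force: [0.5, -0.2, 0.3]
finger_gap: 0.497
gripper_force: 0.0
```

```bash
python3 -c "
from h import *
to([.457,-.011,.003],138)"
```

```text
shift [-0.02  -0.035  0.06 ] turnz -0.002 tcp [ 0.456  -0.0108  0.0045] yang 137.99 tilt [-0.001   0.0003] F [ 0.5 -0.2  0.3] gap 0.497 j6 -2.69
```

apply_moves(
  plan=[
    [0,0,0.03,0,0,0,-0.6],
    [0,0,0.03,0,0,0,-1],
    [0,0,0.03,0,0,0,-1],
    [0,0,0.03,0,0,0,-1],
    [0,0,0.03,0,0,0,-1],
    [0,0,0.03,0,0,0,-1],
    [0,0,0.03,0,0,0,-1],
    [0,0,0.03,0,0,0,-1],
  ],
)

```text
clock: 4.5
tcp_pos: [0.4568, -0.0111, 0.0047]
orientation: [0.0, -0.407, 0.914, -0.0]
contact_force: [-2.1, 0.6, 6.9]
finger_gap: 0.169
gripper_force: 58.8
```

apply_moves(
  plan=[
    [0,0,-0.5,0,0,0,-1],
    [0,0,-1.5,0,0,0,-1],
    [0,0,-3,0,0,0,-1],
    [0,0,-4,0,0,1.5,-1],
    [0,0,-4,0,0,3,-1],
    [0,0,-4,0,0,4.5,-1],
    [0,0,-4,0,0,6,-1],
    [0,0,-4,0,0,7,-1],
  ],
)

```text
clock: 5.3
tcp_pos: [0.4565, -0.0111, 0.1042]
orientation: [0.0, -0.111, 0.994, -0.0]
contact_force: [-0.5, 0.4, 0.4]
finger_gap: 0.167
gripper_force: 58.8
```

```bash
python3 -c "
from h import *
print(telemetry.sense()['gripper_force'])
to([.4494,.169,.10],3.6)"
```

```text
58.81349980831146
shift [-1.309  7.09   0.168] turnz 19.822 tcp [ 0.4565 -0.0111  0.1042] yang 102.71 tilt [ 0.0004 -0.0001] F [-0.5  0.4  0.4] gap 0.167 j6 -2.07
```

apply_moves(
  plan=[
    [0,0.5,0,0,0,1.6,-1],
    [0,1,0,0,0,3.2,-1],
    [-0.2,2,0,0,0,4.8,-1],
    [-0.4,3,0,0,0,6.4,-1],
    [-0.6,4,0,0,0,8,-1],
    [-0.8,5,0,0,0,9.6,-1],
    [-1,6,0,0,0,11.2,-1],
    [-1.2,7,0,0,0,12.8,-1],
  ],
)

```text
clock: 6.1
tcp_pos: [0.4462, 0.1672, 0.1042]
orientation: [0.0, 0.433, 0.901, 0.0]
contact_force: [0.1, 0.0, -0.8]
finger_gap: 0.166
gripper_force: 58.7
```

apply_moves(
  plan=[
    [0,0,0,0,0,1.6,-1],
    [0,0,0,0,0,3.2,-1],
    [0,0,0,0,0,4.8,-1],
    [0,0,0,0,0,6.4,-1],
    [0,0,0,0,0,7.4,-1],
    [0,0,0,0,0,7.4,-1],
    [0,0,0,0,0,7.4,-1],
    [0,0,0,0,0,7.4,-1],
  ],
)

```text
clock: 6.9
tcp_pos: [0.4463, 0.1662, 0.1041]
orientation: [0.0, 0.694, 0.72, 0.0]
contact_force: [0.2, -0.0, -0.7]
finger_gap: 0.166
gripper_force: 58.7
```

```bash
python3 -c "
from h import *
to([.4494,.169,.05],3.6)
f=grab_frame('top');g=grab_frame('side')
a=cv2.resize(f['img'][195:260,190:290,::-1],None,fx=4,fy=4,interpolation=2)
b=cv2.resize(g['img'][80:200,250:350,::-1],None,fx=4,fy=4,interpolation=2)
cv2.imwrite('pics/d1.png',np.hstack([cv2.copyMakeBorder(a,0,220,0,0,0),b]))
p=telemetry.sense()['tcp_pos']; print((proj(f,p)-[190,195])*4,(proj(g,p)-[250,80])*4+[400,0])
"
```

```text
shift [0.109 0.126 2.163] turnz -0.301 tcp [0.4463 0.1662 0.1041] yang 2.09 tilt [0.0001 0.    ] F [ 0.2 -0.  -0.7] gap 0.166 j6 0.07
[159.05325468 145.94764406] [541.90806591 211.18080918]
```

View pics/d1.png

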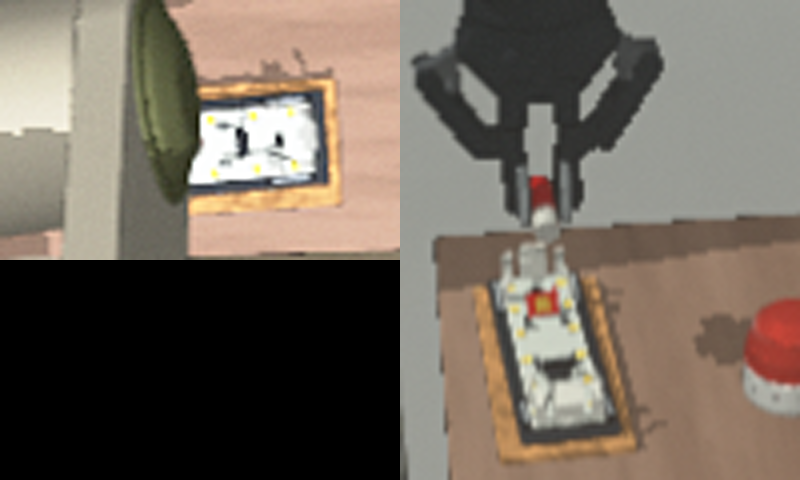

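The side crop shows the cell gripped with its white end at (543,228) facing -y and its red end facing +y. The red contact is at (541,303) and the dark one at (557,368).

```bash
python3 -c "
from h import *
g=grab_frame('side');f=grab_frame('top')
u=lambda p:(np.array(p)+.5)/4-.5+[250-100,80]
for z in (.022,.027): 
  a,b=onplane(g,u((541,303)),z),onplane(g,u((557,368)),z); print(a,b,(a+b)/2)
print('tips',tri(g,u((545,222)),g,u((545,222)))[0]*0, )
p=telemetry.sense()['tcp_pos']; c,d=ray(g,u((545,222))); print(c+d*(p[1]-c[1])/d[1],p)
v=lambda p:(np.array(p)+.5)/8-.5+[195,200]
for z in(.022,.027): a,b=onplane(f,v((229,265)),z),onplane(f,v((444,245)),z); print(a,b,(a+b)/2)
to([.4494,.169,.05],3.6)
"
```

```text
[0.44484392 0.1996226  0.022     ] [0.44871647 0.13531565 0.022     ] [0.4467802  0.16746912 0.022     ]
[0.44445172 0.19236482 0.027     ] [0.44829481 0.12854696 0.027     ] [0.44637327 0.16045589 0.027     ]
tips [ 0. -0.  0.]
[0.44703151 0.16615849 0.09804471] [0.44636859 0.16615849 0.1040115 ]
[0.44750207 0.20004363 0.022     ] [0.45151097 0.1381626  0.022     ] [0.44950652 0.16910311 0.022     ]
[0.44730354 0.19881493 0.027     ] [0.45128983 0.13728288 0.027     ] [0.44929668 0.1680489  0.027     ]
shift [0.109 0.125 2.16 ] turnz -0.315 tcp [0.4464 0.1662 0.104 ] yang 2.03 tilt [-0. -0.] F [-0.1 -0.4 -0. ] gap 0.165 j6 0.07
```

apply_moves(
  plan=[
    [0.1,0.07,0.5,0,0,-0.3,-1],
    [0.1,0.07,1,0,0,-0.3,-1],
    [0.1,0.07,1.5,0,0,-0.3,-1],
    [0.1,0.07,2,0,0,-0.3,-1],
    [0.1,0.07,2.4,0,0,-0.3,-1],
    [0.1,0.07,2.7,0,0,-0.3,-1],
    [0.1,0.07,2.8,0,0,-0.3,-1],
    [0.1,0.07,2.8,0,0,-0.3,-1],
  ],
)

```text
clock: 7.9
tcp_pos: [0.448, 0.1687, 0.0338]
orientation: [-0.0, 0.685, 0.728, -0.0]
contact_force: [1.1, 1.1, 0.0]
finger_gap: 0.162
gripper_force: 58.7
```

```bash
python3 -c "
from h import *
to([.4482,.1685,.025],3.6)
g=grab_frame('side')
b=cv2.resize(g['img'][120:200,260:340,::-1],None,fx=6,fy=6,interpolation=2)
cv2.imwrite('pics/e1.png',b)"
```

```text
shift [-0.01   0.008  0.352] turnz -0.019 tcp [0.448  0.1687 0.0338] yang 3.5 tilt [-0.0003 -0.    ] F [1.1 1.1 0. ] gap 0.162 j6 0.05
```

View pics/e1.png

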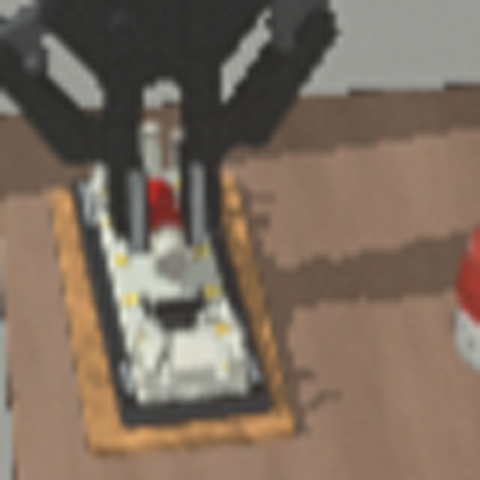

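The cell hangs over the bay, in line with the light: its white end is at (172,260) and the dark contact at (172,312). I'll lower it in small steps.

apply_moves(
  plan=[
    [0,0,0.06,0,0,0,-1],
    [0,0,0.12,0,0,0,-1],
    [0,0,0.17,0,0,0,-1],
    [0,0,0.22,0,0,0,-1],
    [0,0,0.26,0,0,0,-1],
    [0,0,0.3,0,0,0,-1],
    [0,0,0.33,0,0,0,-1],
    [0,0,0.33,0,0,0,-1],
  ],
)

```text
clock: 8.75
tcp_pos: [0.448, 0.1687, 0.0257]
orientation: [-0.0, 0.685, 0.728, -0.0]
contact_force: [-0.4, 1.2, -0.3]
finger_gap: 0.165
gripper_force: 58.7
```

apply_moves(
  plan=[
    [0,0,0.02,0,0,0,-1],
    [0,0,0.04,0,0,0,-1],
    [0,0,0.06,0,0,0,-1],
    [0,0,0.08,0,0,0,-1],
    [0,0,0.08,0,0,0,-1],
    [0,0,0.08,0,0,0,-1],
    [0,0,0.08,0,0,0,-1],
    [0,0,0.08,0,0,0,-1],
  ],
)

```text
clock: 9.55
tcp_pos: [0.4481, 0.1687, 0.0238]
orientation: [0.0, 0.685, 0.728, 0.0]
contact_force: [0.7, -2.7, 1.8]
finger_gap: 0.165
gripper_force: 58.9
```

apply_moves(
  plan=[
    [0,0,0.02,0,0,0,-1],
    [0,0,0.04,0,0,0,-1],
    [0,0,0.06,0,0,0,-1],
    [0,0,0.08,0,0,0,-1],
    [0,0,0.08,0,0,0,-1],
    [0,0,0.08,0,0,0,-1],
    [0,0,0.08,0,0,0,-1],
    [0,0,0.08,0,0,0,-1],
  ],
)

```text
clock: 10.35
tcp_pos: [0.4479, 0.1688, 0.0217]
orientation: [-0.0, 0.685, 0.728, -0.0]
contact_force: [0.9, -3.2, 0.0]
finger_gap: 0.165
gripper_force: 58.8
```

apply_moves(
  plan=[
    [0,0,0.02,0,0,0,-1],
    [0,0,0.04,0,0,0,-1],
    [0,0,0.06,0,0,0,-1],
    [0,0,0.08,0,0,0,-1],
    [0,0,0.08,0,0,0,-1],
    [0,0,0.08,0,0,0,-1],
    [0,0,0.08,0,0,0,-1],
    [0,0,0.08,0,0,0,-1],
  ],
)

```text
clock: 11.15
tcp_pos: [0.448, 0.1688, 0.021]
orientation: [0.0, 0.685, 0.728, 0.0]
contact_force: [-6.4, -4.8, 18.6]
finger_gap: 0.17
gripper_force: 60.8
```

apply_moves(
  plan=[
    [0,0,-0.04,0,0,0,-1],
    [0,0,-0.05,0,0,0,-0.6],
    [0,0,-0.05,0,0,0,-0.5],
    [0,0,-0.05,0,0,0,-0.4],
    [0,0,-0.05,0,0,0,-0.3],
    [0,0,-0.05,0,0,0,-0.3],
    [0,0,-0.05,0,0,0,-0.3],
    [0,0,-0.05,0,0,0,-0.3],
  ],
)

```text
clock: 11.95
tcp_pos: [0.448, 0.1687, 0.021]
orientation: [-0.0, 0.685, 0.728, -0.0]
contact_force: [0.1, -0.9, 1.1]
finger_gap: 0.347
gripper_force: 0.0
```

apply_moves(
  plan=[
    [0,0,-0.3,0,0,0,-0.3],
    [0,0,-0.8,0,0,0,-0.3],
    [0,0,-2,0,0,0,-0.3],
    [0,0,-4,0,0,0,0],
    [0,-2,-4,0,0,0,0.3],
    [0,-4,-4,0,0,0,0.8],
    [4,-4,-4,0,0,0,1],
    [6,-4,-4,0,0,0,1],
  ],
)

```text
clock: 12.75
tcp_pos: [0.3411, 0.2628, 0.1226]
orientation: [0.0, 0.686, 0.727, 0.001]
contact_force: [1.4, 0.1, 1.2]
finger_gap: 0.998
gripper_force: 0.0
```

```bash
python3 -c "
from h import *
to([.4641,-.165,.10],-8.7)
g=grab_frame('side');f=grab_frame('top')
a=cv2.resize(f['img'][205:255,195:285,::-1],None,fx=5,fy=5,interpolation=2)
b=cv2.resize(g['img'][130:200,260:330,::-1],None,fx=5,fy=5,interpolation=2)
cv2.imwrite('pics/g1.png',np.hstack([cv2.copyMakeBorder(a,0,100,0,0,0),b]))"
```

```text
shift [-17.369   3.923   0.903] turnz 2.402 tcp [0.3411 0.2628 0.1226] yang 3.31 tilt [0.0018 0.0006] F [1.4 0.1 1.2] gap 0.998 j6 0.33
```

View pics/g1.png

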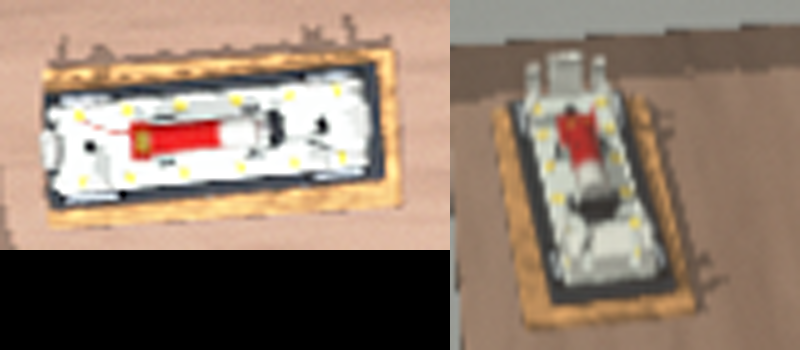

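The crop shows the cell lying in the bay with its red end against the red contact at (140,142) and its white end at the dark contact at (278,128). I'll re-measure the light from the LEDs and move over to the cover.

```bash
python3 -c "
from h import *
f=grab_frame('top')
led=np.array([(80,117),(128,110),(181,105),(236,100),(290,96),(338,90),(83,182),(130,178),(185,172),(241,166),(295,161),(344,156)])
W=np.array([onplane(f,u,.0165) for u in (led+.5)/5-.5+[195,205]]);d=(W[[0,1,2,6,7,8]].mean(0)-W[[3,4,5,9,10,11]].mean(0)); print('led',W.mean(0),np.degrees(np.arctan2(d[1],d[0])))
S=8;im=cv2.resize(f['img'][205:255,195:285],None,fx=S,fy=S,interpolation=2);h=cv2.cvtColor(im,cv2.COLOR_RGB2HSV)
m=((h[...,0]>22)&(h[...,0]<34)&(h[...,1]>90)&(h[...,2]>190)).astype(np.uint8);n,l,st,c=cv2.connectedComponentsWithStats(m)
c=c[1:][st[1:,4]>30]; W=np.array([onplane(f,u,.0165) for u in (c+.5)/S-.5+[195,205]]);print(W.round(4)[:,:2])
r=((h[...,0]<8)|(h[...,0]>172))&(h[...,1]>150); 
w,ww=np.array([(175,137),(238,130)])/1.0,0
for p in w: print('cell',onplane(f,(p+.5)/5-.5+[195,205],.0252))
"
```

```text
led [0.44887837 0.16988842 0.0165    ] 94.0609661355388
[[0.4826 0.1644]
 [0.4806 0.1922]
 [0.48   0.2286]
 [0.4683 0.1114]
 [0.4667 0.1336]
 [0.4651 0.1582]
 [0.4632 0.1843]
 [0.462  0.2088]
 [0.46   0.231 ]
 [0.4473 0.2018]
 [0.4379 0.1094]
 [0.4358 0.1316]
 [0.4313 0.0863]
 [0.4341 0.1561]
 [0.4325 0.1825]
 [0.431  0.2075]
 [0.4298 0.2295]
 [0.4174 0.1653]
 [0.4145 0.2317]]
cell [0.44853589 0.18455609 0.0252    ]
cell [0.4509314  0.15564597 0.0252    ]
```

apply_moves(
  plan=[
    [-2,0.4,0,0,0,0.3,1],
    [-4,0.9,0,0,0,0.6,1],
    [-6,1.3,0,0,0,0.9,1],
    [-8,1.8,0,0,0,1.2,1],
    [-9.9,2.2,0,0,0,1.5,1],
    [-11.8,2.7,0,0,0,1.8,1],
    [-13.7,3.1,0,0,0,2.1,1],
    [-15.6,3.6,0,0,0,2.4,1],
  ],
)

```text
clock: 13.7
tcp_pos: [0.455, -0.1243, 0.1218]
orientation: [0.0, 0.759, 0.652, 0.0]
contact_force: [1.7, 0.6, 0.6]
finger_gap: 1.002
gripper_force: 0.0
```

apply_moves(
  plan=[
    [-0.5,0.1,0,0,0,0,1],
    [-1.2,0.2,0,0,0,0,1],
    [-1.7,0.3,0,0,0,0,1],
    [-1.7,0.3,0,0,0,0,1],
    [-1.7,0.3,0,0,0,0,1],
    [-1.7,0.3,0,0,0,0,1],
    [-1.7,0.3,0,0,0,0,1],
    [-1.7,0.3,0,0,0,0,1],
  ],
)

```text
clock: 14.5
tcp_pos: [0.4568, -0.1637, 0.1211]
orientation: [-0.0, 0.757, 0.653, 0.0]
contact_force: [-0.6, 0.1, -0.3]
finger_gap: 0.999
gripper_force: 0.0
```

```bash
python3 -c "
from h import *
to([.465,-.166,.060],-8.5)"
```

```text
shift [-0.045  0.339  2.443] turnz 0.007 tcp [ 0.4568 -0.1637  0.1211] yang -8.46 tilt [0. 0.] F [-0.6  0.1 -0.3] gap 0.999 j6 -0.44
```

```bash
python3 -c "
from h import *
f=grab_frame('top'); im=cv2.imread('pics/top0.png',0).astype(np.float32)
c=np.array([.4656,-.1650,.032]);a=np.radians(81.4);d=np.array([np.cos(a),np.sin(a),0]);n=np.array([d[1],-d[0],0])
for nm,u,v,R in(('long',d,n,.085),('short',n,d,.034)):
  t=np.arange(-R,R,.0005); acc=0
  for s in ((-.012,0,.012)): 
    q=np.array([proj(f,c+u*x+v*s) for x in t],np.float32); acc=acc+cv2.remap(im,q[None,:,0],q[None,:,1],1)[0]/3
  k=np.concatenate([np.arange(0,len(t),3)]); 
  print(nm,[(round(t[i]*1000,1),int(acc[i])) for i in k if abs(t[i])>R-.018])"
```

```text
long [(np.float64(-85.0), 179), (np.float64(-83.5), 180), (np.float64(-82.0), 180), (np.float64(-80.5), 180), (np.float64(-79.0), 180), (np.float64(-77.5), 178), (np.float64(-76.0), 194), (np.float64(-74.5), 226), (np.float64(-73.0), 250), (np.float64(-71.5), 254), (np.float64(-70.0), 254), (np.float64(-68.5), 253), (np.float64(68.0), 253), (np.float64(69.5), 253), (np.float64(71.0), 254), (np.float64(72.5), 254), (np.float64(74.0), 250), (np.float64(75.5), 205), (np.float64(77.0), 140), (np.float64(78.5), 126), (np.float64(80.0), 131), (np.float64(81.5), 135), (np.float64(83.0), 142), (np.float64(84.5), 153)]
short [(np.float64(-34.0), 186), (np.float64(-32.5), 187), (np.float64(-31.0), 187), (np.float64(-29.5), 186), (np.float64(-28.0), 185), (np.float64(-26.5), 186), (np.float64(-25.0), 196), (np.float64(-23.5), 232), (np.float64(-22.0), 253), (np.float64(-20.5), 254), (np.float64(-19.0), 254), (np.float64(-17.5), 254), (np.float64(17.0), 253), (np.float64(18.5), 254), (np.float64(20.0), 254), (np.float64(21.5), 254), (np.float64(23.0), 241), (np.float64(24.5), 199), (np.float64(26.0), 153), (np.float64(27.5), 128), (np.float64(29.0), 125), (np.float64(30.5), 127), (np.float64(32.0), 129), (np.float64(33.5), 132)]
```

```bash
python3 -c "
from h import *
to([.4651,-.1646,.012],-8.5)"
```

```text
shift [0.015 0.333 4.363] turnz 0.006 tcp [ 0.4568 -0.1638  0.1211] yang -8.47 tilt [ 0.0001 -0.    ] F [-0.2  0.2 -0. ] gap 1.002 j6 -0.44
```

apply_moves(
  plan=[
    [0,0.33,0.8,0,0,0,1],
    [0.01,0.33,1.6,0,0,0,1],
    [0.01,0.33,2.4,0,0,0,1],
    [0.01,0.33,3.2,0,0,0,1],
    [0.01,0.33,3.8,0,0,0,1],
    [0.01,0.33,4.2,0,0,0,1],
    [0.01,0.33,4.36,0,0,0,1],
    [0.01,0.33,4.36,0,0,0,1],
  ],
)

```text
clock: 15.35
tcp_pos: [0.465, -0.1651, 0.012]
orientation: [-0.0, 0.758, 0.653, -0.0]
contact_force: [-0.2, -0.3, 0.5]
finger_gap: 0.998
gripper_force: 0.0
```

apply_moves(
  plan=[
    [0,0,0,0,0,0,0.5],
    [0,0,0,0,0,0,0.3],
    [0,0,0,0,0,0,0.1],
    [0,0,0,0,0,0,-0.1],
    [0,0,0,0,0,0,-1],
    [0,0,0,0,0,0,-1],
    [0,0,0,0,0,0,-1],
    [0,0,0,0,0,0,-1],
  ],
)

```text
clock: 16.15
tcp_pos: [0.4652, -0.1653, 0.0129]
orientation: [0.001, 0.758, 0.653, 0.0]
contact_force: [-1.4, 0.6, 7.7]
finger_gap: 0.543
gripper_force: 62.0
```

```bash
python3 -c "
from h import *
to([.448,.1703,.12],3.9)"
```

```text
shift [13.173 -2.665 -4.294] turnz -2.482 tcp [ 0.4652 -0.1653  0.0129] yang -8.51 tilt [ 0.001  -0.0006] F [-1.4  0.6  7.7] gap 0.543 j6 -0.43
```

apply_moves(
  plan=[
    [0,0,-0.5,0,0,0,-1],
    [0,0,-2,0,0,0,-1],
    [0,0,-3.5,0,0,0,-1],
    [1,-0.2,-4.3,0,0,-0.2,-1],
    [2.5,-0.5,-4.3,0,0,-0.5,-1],
    [4.3,-0.9,-4.3,0,0,-0.8,-1],
    [6.1,-1.3,-4.3,0,0,-1.2,-1],
    [7.9,-1.6,-4.3,0,0,-1.6,-1],
  ],
)

```text
clock: 16.95
tcp_pos: [0.4541, 0.0378, 0.1205]
orientation: [0.0, 0.71, 0.704, 0.0]
contact_force: [0.7, -0.3, -0.2]
finger_gap: 0.546
gripper_force: 61.9
```

apply_moves(
  plan=[
    [1.5,-0.2,0,0,0,-0.3,-1],
    [3,-0.4,0,0,0,-0.6,-1],
    [4.2,-0.6,0,0,0,-0.8,-1],
    [5,-0.6,0,0,0,-0.9,-1],
    [5.2,-0.6,0,0,0,-0.9,-1],
    [5.2,-0.6,0,0,0,-0.9,-1],
    [5.2,-0.6,0,0,0,-0.9,-1],
    [5.2,-0.6,0,0,0,-0.9,-1],
  ],
)

```text
clock: 17.75
tcp_pos: [0.4409, 0.1654, 0.1197]
orientation: [0.0, 0.683, 0.731, -0.0]
contact_force: [-0.4, 0.9, -0.2]
finger_gap: 0.55
gripper_force: 61.8
```

```bash
python3 -c "
from h import *
to([.448,.1696,.06],3.9)
g=grab_frame('side')
b=cv2.resize(g['img'][60:200,250:350,::-1],None,fx=4,fy=4,interpolation=2)
cv2.imwrite('pics/k1.png',b)"
```

```text
shift [0.15  0.294 2.386] turnz 0.003 tcp [0.4409 0.1654 0.1197] yang 3.91 tilt [ 0.0001 -0.0001] F [-0.4  0.9 -0.2] gap 0.55 j6 0.04
```

View pics/k1.png

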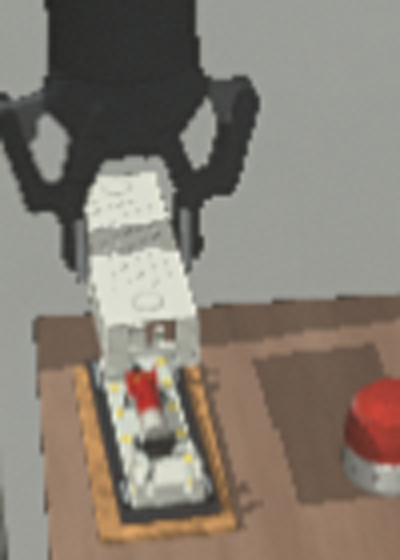

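The cover hangs level and square above the light, thumb marks at (118,185) and (148,300), with the cell still in its bay below. I'll align it and lower it.

apply_moves(
  plan=[
    [0.1,0.2,0.5,0,0,0,-1],
    [0.15,0.29,1,0,0,0,-1],
    [0.15,0.29,1.5,0,0,0,-1],
    [0.15,0.29,2,0,0,0,-1],
    [0.15,0.29,2.3,0,0,0,-1],
    [0.15,0.29,2.4,0,0,0,-1],
    [0.15,0.29,2.4,0,0,0,-1],
    [0.15,0.29,2.4,0,0,0,-1],
  ],
)

```text
clock: 18.6
tcp_pos: [0.448, 0.1705, 0.0598]
orientation: [0.0, 0.682, 0.731, 0.0]
contact_force: [-0.2, -0.3, -0.3]
finger_gap: 0.539
gripper_force: 61.8
```

```bash
python3 -c "
from h import *
to([.448,.1696,.05],3.9)"
```

```text
shift [-0.037 -0.002  0.392] turnz 0.018 tcp [0.448  0.1705 0.0598] yang 3.99 tilt [0.0006 0.0001] F [-0.2 -0.3 -0.3] gap 0.539 j6 0.05
```

Lowering slowly, first past the post tops.

apply_moves(
  plan=[
    [-0.04,0,0.1,0,0,0,-1],
    [-0.04,0,0.2,0,0,0,-1],
    [-0.04,0,0.3,0,0,0,-1],
    [-0.04,0,0.36,0,0,0,-1],
    [-0.04,0,0.42,0,0,0,-1],
    [-0.04,0,0.46,0,0,0,-1],
    [-0.04,0,0.5,0,0,0,-1],
    [-0.04,0,0.5,0,0,0,-1],
  ],
)

```text
clock: 19.4
tcp_pos: [0.4477, 0.1695, 0.0469]
orientation: [-0.0, 0.682, 0.731, -0.0]
contact_force: [-1.0, -0.3, -0.4]
finger_gap: 0.545
gripper_force: 61.8
```

apply_moves(
  plan=[
    [0,0,0.03,0,0,0,-1],
    [0,0,0.06,0,0,0,-1],
    [0,0,0.09,0,0,0,-1],
    [0,0,0.12,0,0,0,-1],
    [0,0,0.14,0,0,0,-1],
    [0,0,0.16,0,0,0,-1],
    [0,0,0.16,0,0,0,-1],
    [0,0,0.16,0,0,0,-1],
  ],
)

```text
clock: 20.2
tcp_pos: [0.4478, 0.1695, 0.043]
orientation: [-0.0, 0.682, 0.731, 0.0]
contact_force: [-0.1, -0.2, -1.0]
finger_gap: 0.543
gripper_force: 61.8
```

apply_moves(
  plan=[
    [0,0,0.03,0,0,0,-1],
    [0,0,0.06,0,0,0,-1],
    [0,0,0.09,0,0,0,-1],
    [0,0,0.12,0,0,0,-1],
    [0,0,0.14,0,0,0,-1],
    [0,0,0.16,0,0,0,-1],
    [0,0,0.16,0,0,0,-1],
    [0,0,0.16,0,0,0,-1],
  ],
)

```text
clock: 21.0
tcp_pos: [0.4478, 0.1696, 0.0391]
orientation: [0.0, 0.682, 0.731, 0.0]
contact_force: [-0.4, 0.7, 0.2]
finger_gap: 0.548
gripper_force: 61.9
```

apply_moves(
  plan=[
    [0,0,0.02,0,0,0,-1],
    [0,0,0.04,0,0,0,-1],
    [0,0,0.06,0,0,0,-1],
    [0,0,0.08,0,0,0,-1],
    [0,0,0.08,0,0,0,-1],
    [0,0,0.08,0,0,0,-1],
    [0,0,0.08,0,0,0,-1],
    [0,0,0.08,0,0,0,-1],
  ],
)

```text
clock: 21.8
tcp_pos: [0.448, 0.1695, 0.0372]
orientation: [0.0, 0.682, 0.731, 0.0]
contact_force: [0.7, 1.1, 5.1]
finger_gap: 0.547
gripper_force: 62.4
```

The cover is resting on the hooks (5 N). I'll release it and lift.

apply_moves(
  plan=[
    [0,0,-0.04,0,0,0,-1],
    [0,0,-0.04,0,0,0,0.2],
    [0,0,-0.04,0,0,0,0.3],
    [0,0,-0.04,0,0,0,0.5],
    [0,0,-0.04,0,0,0,0.5],
    [0,0,-0.04,0,0,0,0.5],
    [0,0,-0.04,0,0,0,0.5],
    [0,0,-0.04,0,0,0,0.5],
  ],
)

```text
clock: 22.6
tcp_pos: [0.4478, 0.1695, 0.038]
orientation: [-0.0, 0.682, 0.731, -0.0]
contact_force: [-0.2, -0.6, -0.2]
finger_gap: 0.746
gripper_force: 0.0
```

apply_moves(
  plan=[
    [0,0,-0.4,0,0,0,0.5],
    [0,0,-1,0,0,0,0.5],
    [0,0,-2,0,0,0,0.5],
    [0,0,-2.6,0,0,0,0],
    [0,0,-2.6,0,0,0,-1],
    [-1.2,0,-2.6,0,0,0,-1],
    [-2.4,0,-2.6,0,0,0,-1],
    [-2.4,0,-2.6,0,0,0,-1],
  ],
)

```text
clock: 23.4
tcp_pos: [0.4519, 0.1074, 0.1025]
orientation: [-0.0, 0.683, 0.73, -0.0]
contact_force: [0.2, 0.5, 0.9]
finger_gap: -0.0
gripper_force: 0.0
```

```bash
python3 -c "
from h import *
to([.4521,.1103,.062],3.9)
g=grab_frame('side')
b=cv2.resize(g['img'][60:200,250:350,::-1],None,fx=4,fy=4,interpolation=2)
cv2.imwrite('pics/m1.png',b)"
```

```text
shift [0.115 0.016 1.621] turnz -0.014 tcp [0.4519 0.1074 0.1025] yang 3.83 tilt [-0.0008 -0.0004] F [0.2 0.5 0.9] gap -0.0 j6 -0.09
```

View pics/m1.png

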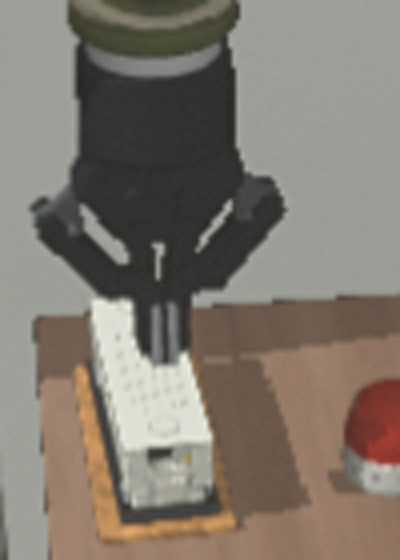

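The cover sits straight on the light, with its near thumb mark at (163,425). I'll approach the -y mark with the fingers shut.

apply_moves(
  plan=[
    [0.11,0,0.4,0,0,0,-1],
    [0.11,0,0.8,0,0,0,-1],
    [0.11,0,1.2,0,0,0,-1],
    [0.11,0,1.4,0,0,0,-1],
    [0.11,0,1.5,0,0,0,-1],
    [0.11,0,1.54,0,0,0,-1],
    [0.11,0,1.58,0,0,0,-1],
    [0.11,0,1.6,0,0,0,-1],
  ],
)

```text
clock: 24.25
tcp_pos: [0.4519, 0.1124, 0.0632]
orientation: [0.0, 0.682, 0.731, 0.0]
contact_force: [-0.4, -0.5, 0.1]
finger_gap: -0.004
gripper_force: 0.0
```

apply_moves(
  plan=[
    [0,0,0.04,0,0,0,-1],
    [0,0,0.07,0,0,0,-1],
    [0,0,0.1,0,0,0,-1],
    [0,0,0.13,0,0,0,-1],
    [0,0,0.16,0,0,0,-1],
    [0,0,0.2,0,0,0,-1],
    [0,0,0.2,0,0,0,-1],
    [0,0,0.2,0,0,0,-1],
  ],
)

```text
clock: 25.05
tcp_pos: [0.4518, 0.1124, 0.058]
orientation: [0.0, 0.682, 0.731, -0.0]
contact_force: [-0.5, -0.1, 0.3]
finger_gap: 0.002
gripper_force: 0.0
```

apply_moves(
  plan=[
    [0,0,0.03,0,0,0,-1],
    [0,0,0.06,0,0,0,-1],
    [0,0,0.09,0,0,0,-1],
    [0,0,0.12,0,0,0,-1],
    [0,0,0.12,0,0,0,-1],
    [0,0,0.12,0,0,0,-1],
    [0,0,0.12,0,0,0,-1],
    [0,0,0.12,0,0,0,-1],
  ],
)

```text
clock: 25.85
tcp_pos: [0.452, 0.1123, 0.0552]
orientation: [0.0, 0.682, 0.731, 0.0]
contact_force: [0.7, -2.5, 5.2]
finger_gap: 0.0
gripper_force: 2.6
```

apply_moves(
  plan=[
    [0,0,0.03,0,0,0,-1],
    [0,0,0.06,0,0,0,-1],
    [0,0,0.09,0,0,0,-1],
    [0,0,0.12,0,0,0,-1],
    [0,0,0.12,0,0,0,-1],
    [0,0,0.12,0,0,0,-1],
    [0,0,0.12,0,0,0,-1],
    [0,0,0.12,0,0,0,-1],
  ],
)

```text
clock: 26.65
tcp_pos: [0.4517, 0.1124, 0.052]
orientation: [-0.0, 0.682, 0.731, -0.0]
contact_force: [0.6, 0.2, 0.3]
finger_gap: -0.005
gripper_force: 0.0
```

apply_moves(
  plan=[
    [0,0,0.03,0,0,0,-1],
    [0,0,0.06,0,0,0,-1],
    [0,0,0.09,0,0,0,-1],
    [0,0,0.12,0,0,0,-1],
    [0,0,0.15,0,0,0,-1],
    [0,0,0.16,0,0,0,-1],
    [0,0,0.16,0,0,0,-1],
    [0,0,0.16,0,0,0,-1],
  ],
)

```text
clock: 27.45
tcp_pos: [0.4522, 0.1122, 0.0484]
orientation: [0.0, 0.682, 0.731, 0.0]
contact_force: [-0.7, -2.2, 6.2]
finger_gap: -0.001
gripper_force: 2.9
```

apply_moves(
  plan=[
    [0,0,0.02,0,0,0,-1],
    [0,0,0.04,0,0,0,-1],
    [0,0,0.06,0,0,0,-1],
    [0,0,0.06,0,0,0,-1],
    [0,0,0.06,0,0,0,-1],
    [0,0,0.06,0,0,0,-1],
    [0,0,0.06,0,0,0,-1],
    [0,0,0.06,0,0,0,-1],
  ],
)

```text
clock: 28.25
tcp_pos: [0.4523, 0.1123, 0.0472]
orientation: [0.001, 0.682, 0.731, 0.0]
contact_force: [-1.5, -1.2, 9.2]
finger_gap: -0.003
gripper_force: 4.8
```

apply_moves(
  plan=[
    [0,0,-0.2,0,0,0,-1],
    [0,0,-1,0,0,0,-1],
    [1,0,-1.2,0,0,0,-1],
    [2.5,0,-1.2,0,0,0,-1],
    [4,0,-1.2,0,0,0,-1],
    [4.75,0,-1.2,0,0,0,-1],
    [4.75,0,-1,0,0,0,-1],
    [4.75,0,-0.7,0,0,0,-1],
  ],
)

```text
clock: 29.05
tcp_pos: [0.4434, 0.2307, 0.0636]
orientation: [0.0, 0.682, 0.732, -0.0]
contact_force: [-0.5, -0.3, 0.3]
finger_gap: 0.001
gripper_force: 0.0
```

apply_moves(
  plan=[
    [0,0,0.08,0,0,0,-1],
    [0,0,0.15,0,0,0,-1],
    [0,0,0.2,0,0,0,-1],
    [0,0,0.24,0,0,0,-1],
    [0,0,0.27,0,0,0,-1],
    [0,0,0.3,0,0,0,-1],
    [0,0,0.3,0,0,0,-1],
    [0,0,0.3,0,0,0,-1],
  ],
)

```text
clock: 29.85
tcp_pos: [0.4437, 0.231, 0.0567]
orientation: [0.0, 0.682, 0.731, 0.0]
contact_force: [-0.1, 1.2, 3.9]
finger_gap: -0.002
gripper_force: 2.2
```

apply_moves(
  plan=[
    [0,0,0.03,0,0,0,-1],
    [0,0,0.06,0,0,0,-1],
    [0,0,0.09,0,0,0,-1],
    [0,0,0.12,0,0,0,-1],
    [0,0,0.15,0,0,0,-1],
    [0,0,0.16,0,0,0,-1],
    [0,0,0.16,0,0,0,-1],
    [0,0,0.16,0,0,0,-1],
  ],
)

```text
clock: 30.65
tcp_pos: [0.444, 0.2316, 0.0533]
orientation: [0.0, 0.682, 0.731, 0.001]
contact_force: [-0.3, 5.6, 9.5]
finger_gap: 0.004
gripper_force: 4.7
```

apply_moves(
  plan=[
    [0,0,0.03,0,0,0,-1],
    [0,0,0.06,0,0,0,-1],
    [0,0,0.09,0,0,0,-1],
    [0,0,0.12,0,0,0,-1],
    [0,0,0.12,0,0,0,-1],
    [0,0,0.12,0,0,0,-1],
    [0,0,0.12,0,0,0,-1],
    [0,0,0.12,0,0,0,-1],
  ],
)

```text
clock: 31.45
tcp_pos: [0.4435, 0.2308, 0.0495]
orientation: [0.0, 0.682, 0.731, 0.0]
contact_force: [0.1, 0.4, 0.2]
finger_gap: -0.003
gripper_force: 0.0
```

Over the ramp. I'll press on, in small steps.

apply_moves(
  plan=[
    [0,0,0.03,0,0,0,-1],
    [0,0,0.06,0,0,0,-1],
    [0,0,0.09,0,0,0,-1],
    [0,0,0.11,0,0,0,-1],
    [0,0,0.11,0,0,0,-1],
    [0,0,0.11,0,0,0,-1],
    [0,0,0.11,0,0,0,-1],
    [0,0,0.11,0,0,0,-1],
  ],
)

```text
clock: 32.25
tcp_pos: [0.4437, 0.2311, 0.0471]
orientation: [0.0, 0.682, 0.731, 0.0]
contact_force: [-1.2, 2.2, 5.2]
finger_gap: -0.006
gripper_force: 2.7
```

apply_moves(
  plan=[
    [0,0,0.02,0,0,0,-1],
    [0,0,0.04,0,0,0,-1],
    [0,0,0.05,0,0,0,-1],
    [0,0,0.05,0,0,0,-1],
    [0,0,0.05,0,0,0,-1],
    [0,0,0.05,0,0,0,-1],
    [0,0,0.05,0,0,0,-1],
    [0,0,0.05,0,0,0,-1],
  ],
)

```text
clock: 33.05
tcp_pos: [0.4438, 0.2313, 0.0461]
orientation: [0.0, 0.682, 0.731, 0.001]
contact_force: [-0.8, 3.7, 7.4]
finger_gap: 0.0
gripper_force: 3.7
```

apply_moves(
  plan=[
    [0,0,0.02,0,0,0,-1],
    [0,0,0.04,0,0,0,-1],
    [0,0,0.05,0,0,0,-1],
    [0,0,0.05,0,0,0,-1],
    [0,0,0.05,0,0,0,-1],
    [0,0,0.05,0,0,0,-1],
    [0,0,0.05,0,0,0,-1],
    [0,0,0.05,0,0,0,-1],
  ],
)

```text
clock: 33.85
tcp_pos: [0.4439, 0.2311, 0.0448]
orientation: [0.0, 0.682, 0.731, 0.001]
contact_force: [-1.8, 2.2, 8.4]
finger_gap: 0.0
gripper_force: 4.1
```

apply_moves(
  plan=[
    [0,0,0.01,0,0,0,-1],
    [0,0,0.02,0,0,0,-1],
    [0,0,0.03,0,0,0,-1],
    [0,0,0.03,0,0,0,-1],
    [0,0,0.03,0,0,0,-1],
    [0,0,0.03,0,0,0,-1],
    [0,0,0.03,0,0,0,-1],
    [0,0,0.03,0,0,0,-1],
  ],
)

```text
clock: 34.65
tcp_pos: [0.4439, 0.2312, 0.0445]
orientation: [0.0, 0.682, 0.731, 0.001]
contact_force: [-3.1, 2.4, 13.0]
finger_gap: -0.001
gripper_force: 6.9
```

apply_moves(
  plan=[
    [0,0,0.01,0,0,0,-1],
    [0,0,0.02,0,0,0,-1],
    [0,0,0.03,0,0,0,-1],
    [0,0,0.03,0,0,0,-1],
    [0,0,0.03,0,0,0,-1],
    [0,0,0.03,0,0,0,-1],
    [0,0,0.03,0,0,0,-1],
    [0,0,0.03,0,0,0,-1],
  ],
)

```text
clock: 35.45
tcp_pos: [0.444, 0.2312, 0.0444]
orientation: [0.0, 0.682, 0.731, 0.001]
contact_force: [-6.7, 0.2, 22.6]
finger_gap: 0.002
gripper_force: 10.9
```

At the stop on the red end. Now the other end.

apply_moves(
  plan=[
    [0,0,-0.1,0,0,0,-1],
    [0,0,-0.8,0,0,0,-1],
    [-1,0,-1.2,0,0,0,-1],
    [-2.5,0,-1.2,0,0,0,-1],
    [-4,0,-1.2,0,0,0,-1],
    [-4.8,0,-1.2,0,0,0,-1],
    [-4.8,0,-1,0,0,0,-1],
    [-4.8,0,-0.7,0,0,0,-1],
  ],
)

```text
clock: 36.25
tcp_pos: [0.4519, 0.1113, 0.0598]
orientation: [0.0, 0.682, 0.731, 0.0]
contact_force: [0.7, 0.4, 0.9]
finger_gap: -0.001
gripper_force: 0.0
```

apply_moves(
  plan=[
    [0,0,0.06,0,0,0,-1],
    [0,0,0.12,0,0,0,-1],
    [0,0,0.18,0,0,0,-1],
    [0,0,0.22,0,0,0,-1],
    [0,0,0.26,0,0,0,-1],
    [0,0,0.3,0,0,0,-1],
    [0,0,0.3,0,0,0,-1],
    [0,0,0.3,0,0,0,-1],
  ],
)

```text
clock: 37.05
tcp_pos: [0.4519, 0.1111, 0.0528]
orientation: [0.0, 0.682, 0.731, 0.0]
contact_force: [-0.0, 0.1, -0.5]
finger_gap: -0.002
gripper_force: 0.0
```

apply_moves(
  plan=[
    [0,0,0.03,0,0,0,-1],
    [0,0,0.06,0,0,0,-1],
    [0,0,0.09,0,0,0,-1],
    [0,0,0.12,0,0,0,-1],
    [0,0,0.15,0,0,0,-1],
    [0,0,0.18,0,0,0,-1],
    [0,0,0.18,0,0,0,-1],
    [0,0,0.18,0,0,0,-1],
  ],
)

```text
clock: 37.85
tcp_pos: [0.4518, 0.1111, 0.0483]
orientation: [-0.0, 0.682, 0.731, -0.0]
contact_force: [-0.5, 0.1, 0.2]
finger_gap: -0.001
gripper_force: 0.0
```

apply_moves(
  plan=[
    [0,0,0.02,0,0,0,-1],
    [0,0,0.04,0,0,0,-1],
    [0,0,0.06,0,0,0,-1],
    [0,0,0.08,0,0,0,-1],
    [0,0,0.08,0,0,0,-1],
    [0,0,0.08,0,0,0,-1],
    [0,0,0.08,0,0,0,-1],
    [0,0,0.08,0,0,0,-1],
  ],
)

```text
clock: 38.65
tcp_pos: [0.4519, 0.1111, 0.0463]
orientation: [0.0, 0.682, 0.731, 0.0]
contact_force: [0.6, -0.2, 0.5]
finger_gap: -0.005
gripper_force: 0.0
```

apply_moves(
  plan=[
    [0,0,0.02,0,0,0,-1],
    [0,0,0.04,0,0,0,-1],
    [0,0,0.05,0,0,0,-1],
    [0,0,0.06,0,0,0,-1],
    [0,0,0.06,0,0,0,-1],
    [0,0,0.06,0,0,0,-1],
    [0,0,0.06,0,0,0,-1],
    [0,0,0.06,0,0,0,-1],
  ],
)

```text
clock: 39.45
tcp_pos: [0.4521, 0.1111, 0.0451]
orientation: [0.0, 0.682, 0.731, 0.0]
contact_force: [-1.0, -0.0, 6.0]
finger_gap: -0.0
gripper_force: 2.8
```

apply_moves(
  plan=[
    [0,0,0.02,0,0,0,-1],
    [0,0,0.04,0,0,0,-1],
    [0,0,0.05,0,0,0,-1],
    [0,0,0.05,0,0,0,-1],
    [0,0,0.05,0,0,0,-1],
    [0,0,0.05,0,0,0,-1],
    [0,0,0.05,0,0,0,-1],
    [0,0,0.05,0,0,0,-1],
  ],
)

```text
clock: 40.25
tcp_pos: [0.4521, 0.111, 0.0445]
orientation: [0.0, 0.682, 0.731, 0.0]
contact_force: [-4.3, -1.4, 15.1]
finger_gap: -0.001
gripper_force: 7.4
```

apply_moves(
  plan=[
    [0,0,0.01,0,0,0,-1],
    [0,0,0.02,0,0,0,-1],
    [0,0,0.03,0,0,0,-1],
    [0,0,0.03,0,0,0,-1],
    [0,0,0.03,0,0,0,-1],
    [0,0,0.03,0,0,0,-1],
    [0,0,0.03,0,0,0,-1],
    [0,0,0.03,0,0,0,-1],
  ],
)

```text
clock: 41.05
tcp_pos: [0.4521, 0.111, 0.0444]
orientation: [0.0, 0.682, 0.731, 0.0]
contact_force: [-8.6, -2.5, 23.1]
finger_gap: 0.002
gripper_force: 12.1
```

apply_moves(
  plan=[
    [0,0,-0.1,0,0,0,-1],
    [0,0,-0.8,0,0,0,-1],
    [1,0,-1.2,0,0,0,-1],
    [2.5,0,-1.2,0,0,0,-1],
    [4,0,-1.2,0,0,0,-1],
    [4.8,0,-1.2,0,0,0,-1],
    [4.8,0,-0.8,0,0,0,-1],
    [4.8,0,-0.5,0,0,0,-1],
  ],
)

```text
clock: 41.85
tcp_pos: [0.4431, 0.2305, 0.0542]
orientation: [-0.0, 0.682, 0.732, -0.0]
contact_force: [-0.2, -0.5, -0.3]
finger_gap: 0.004
gripper_force: 0.0
```

apply_moves(
  plan=[
    [0,0,0.06,0,0,0,-1],
    [0,0,0.12,0,0,0,-1],
    [0,0,0.18,0,0,0,-1],
    [0,0,0.22,0,0,0,-1],
    [0,0,0.26,0,0,0,-1],
    [0,0,0.3,0,0,0,-1],
    [0,0,0.3,0,0,0,-1],
    [0,0,0.3,0,0,0,-1],
  ],
)

```text
clock: 42.65
tcp_pos: [0.4435, 0.2309, 0.0478]
orientation: [0.0, 0.682, 0.731, 0.0]
contact_force: [-0.1, 0.1, 0.3]
finger_gap: -0.001
gripper_force: 0.0
```

apply_moves(
  plan=[
    [0,0,0.02,0,0,0,-1],
    [0,0,0.04,0,0,0,-1],
    [0,0,0.06,0,0,0,-1],
    [0,0,0.08,0,0,0,-1],
    [0,0,0.08,0,0,0,-1],
    [0,0,0.08,0,0,0,-1],
    [0,0,0.08,0,0,0,-1],
    [0,0,0.08,0,0,0,-1],
  ],
)

```text
clock: 43.45
tcp_pos: [0.4435, 0.2308, 0.0458]
orientation: [-0.0, 0.682, 0.731, -0.0]
contact_force: [0.7, 0.4, -0.4]
finger_gap: -0.003
gripper_force: 0.0
```

apply_moves(
  plan=[
    [0,0,0.02,0,0,0,-1],
    [0,0,0.04,0,0,0,-1],
    [0,0,0.05,0,0,0,-1],
    [0,0,0.05,0,0,0,-1],
    [0,0,0.05,0,0,0,-1],
    [0,0,0.05,0,0,0,-1],
    [0,0,0.05,0,0,0,-1],
    [0,0,0.05,0,0,0,-1],
  ],
)

```text
clock: 44.25
tcp_pos: [0.4437, 0.2309, 0.0451]
orientation: [0.0, 0.682, 0.731, 0.0]
contact_force: [-2.7, 0.0, 6.2]
finger_gap: 0.001
gripper_force: 3.3
```

The red end stayed down: contact is at 45.1 mm, with the stop at 44.4. The dark end showed the same. I'll lift clear and check.

apply_moves(
  plan=[
    [0,0,-0.2,0,0,0,-1],
    [0,0,-1.2,0,0,0,-1],
    [0,0,-3,0,0,0,-1],
    [0,-1,-4.5,0,0,0,-1],
    [0,-3,-4.5,0,0,0,-1],
    [0,-4,-4.5,0,0,0,-1],
    [0,-4,-4.5,0,0,0,-1],
    [0,-4,-4.5,0,0,0,-1],
  ],
)

```text
clock: 45.05
tcp_pos: [0.344, 0.224, 0.1575]
orientation: [0.0, 0.682, 0.731, 0.001]
contact_force: [0.9, 0.5, 0.5]
finger_gap: 0.003
gripper_force: 0.0
```

```bash
python3 -c "
from h import *
g=grab_frame('side');f=grab_frame('top')
a=cv2.resize(f['img'][150:260,195:295,::-1],None,fx=4,fy=4,interpolation=2)
b=cv2.resize(g['img'][110:220,255:355,::-1],None,fx=4,fy=4,interpolation=2)
cv2.imwrite('pics/z1.png',np.hstack([a,b]))
to([.448,.17,.15])"
```

```text
shift [-2.438  3.977  0.287] turnz 0 tcp [0.3446 0.2239 0.1571] yang 3.97 tilt [0.0005 0.0001] F [ 0.3 -0.5  0.3] gap -0.002 j6 0.22
```

View pics/z1.png

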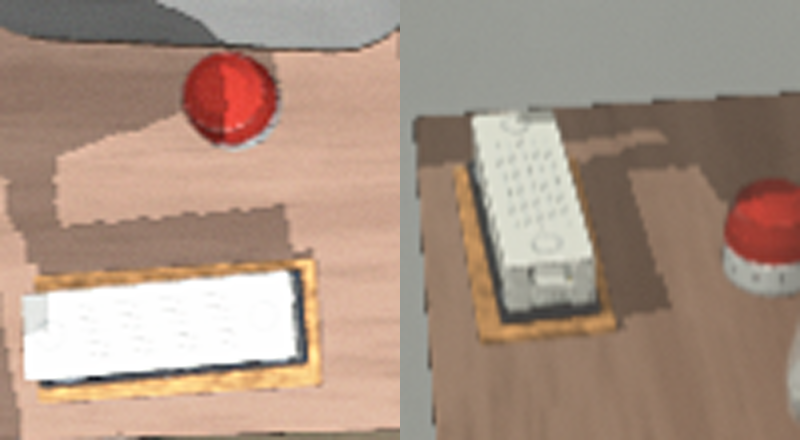

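Both views show the cover flush on the flange, with the near hook filling its window at (545,280) and the timer where it stood. I'm handing in.

```bash
python3 -c "
from plant import finish_job
print(finish_job())"
```

```text
the job is handed in; nothing more can be done
None
```

I've handed the job in: the cell is in its bay with the red end at the red contact, and the cover is flush and stayed down at both ends after I let go; the hand-in returned no verdict.

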